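# Separator board between two fern-print tiles

## Robot

A 6-joint arm with a two-finger parallel gripper is mounted at the origin on a cart in front of the work surface, level with it; the furniture and walls round the work are solid. World frame = base frame: x ahead of the robot, y to its left, z up, the work surface at z = 0. Lengths are in m, angles in rad, forces in N, time in s.
With the tool pointing down it reaches from about 0.35 to 0.8 m from the base axis. Payload 7.3 kg.
Tool frame: the origin (TCP) lies midway between the tips of the shut fingers; the grasp point (between the pads) lies 19 mm behind it; z points along the fingers, y is the line along which they close (so a half turn about z gives the same grasp; the last joint's range is limited). The gripper opens to 85 mm and grips with 20 to 120 N. Pads are 22 mm wide; open, the fingers measure 114 mm over their backs; the gripper's body (76 mm by 85 mm) begins 54 mm behind the grasp point. The pads swing forward as they close: fully open they stand 13 mm farther back than shut.
Start: joints at [-1.379, 0.342, 1.524, -0, 1.275, -0.146], TCP at [0.174, -0.495, 0.231] pointing down, gripper open.
Joint ranges: [-2.53, 2.53], [-0.77, 2.02], [0.04, 2.7], [-1, 4.14], [0.28, 2.66], [-3.11, 3.11]. Speed limits (rad/s): [2.57, 2.57, 3.14, 3.14, 3.14, 3.14].

## Interface

Orientations are given as a 3x3 rotation matrix whose columns are the frame's x, y, z axes.
In Python, from cell import robot, planner, viewer gives the robot as it stands. Calls block until the motion is done:
- robot.reach(position, orientation): joint-space move of the TCP to a pose.
- robot.servo_line(position, orientation=None, feed=0.15, f_stop=None): straight line of the TCP; orientation=None keeps the orientation; feed is the mean speed in m/s. With f_stop (N) it stops when the force on the tool has changed by that much, and returns True; else False.
- robot.move_j(angles): joint-space move.
- robot.set_gripper(opening, squeeze=None): finger opening in m; squeeze is the grip in N (None keeps the last); returns when the fingers have stopped.
- robot.sleep(seconds).
- planner.inverse_kinematics(position, orientation): joint angles nearest the present ones, or None.
- viewer.capture(name): name is "side" or "top" or "wrist"; returns (picture, depth): 480x640x3 uint8, blue, green, red; 480x640 float32, m along the optical axis (not along the pixel's ray), 0 where there is no reading.
- viewer.camera_model(name): a dict with "fx", "fy", "cx", "cy" (pixels), "dist" ([k1, k2, p1, p2, k3] as OpenCV has them; the pictures are not rectified), "R" (3x3) and "t" (3): a world point X has camera coordinates R X + t. Camera axes: x right, y down, z forward; pixel columns grow to the right and rows downward; lengths in m; the calibration is good to about 2 mm. A picture is of the moment at which its call begins: read the wrist's pose just before it. camera_model takes no time and is no camera call; for the wrist camera it gives the pose at the moment of the call.
A pose or a line that the arm cannot do raises robot.IKError and nothing moves.
- robot.sign_off(): hands the job in; it is judged then, once.
Readings, each from a call of its own:
- robot.get_time_s(): time.
- robot.get_joint_pos(): joint angles.
- robot.get_qd(): joint speeds.
- robot.get_joint_efforts(): joint torques, N m.
- robot.get_tool_pos(): TCP position.
- robot.get_orientation(): TCP orientation.
- robot.get_force(): force on the tool from outside, world axes, zero at the start.
- robot.get_wrist_torque(): the same for the moment, N m.
- robot.get_width(): finger opening in m.
- robot.get_grasp_force(): force on a finger pad.
Only numpy, scipy, OpenCV 4.12 (cv2) and the standard library are available. Lean on these libraries where they do the work, as an engineer would, in place of code of your own. Each camera call takes 0.05 s, during which the arm holds its last target. There are 200 camera calls.

## Task

Fern-print terracotta tiles are being stacked in the corner-post carrying frame with a plywood board between layers, so that the fired faces never touch. Slide the full-width board up out of its pocket in the sloping rack and lay it flat on the tile already in the frame, let go, then stack the loose tile print side up on the board, inside the four posts. Set both down, do not let them drop, and leave the narrow slat in the rack and the mallet, the little pot and the cork block where they are.

Things in the scene. Friction and masses are not known exactly. Their poses are not given: they have to be found in the camera images.
- frame: Carrying frame, fixed: plywood base 196 (x) x 110 (y) x 12 mm, four upright corner posts of steel angle. Origin: centre of the base's underside, on the worktop; x along its length, z up. Clear space between posts 156 (x) x 70 (y) mm. Posts end 64 mm above the worktop; their topmost 9 mm flare outward 7 mm as a lead-in. The long sides are open for the middle 110 mm.
- frame_floor (a point): Centre of the top of the frame's base, where the tiles lie, 12 mm above the frame's origin; same axes.
- rack: Wooden rack, fixed, footprint 168 (x) x 208 (y) mm. Origin: centre of its underside, on the worktop; x level, to its high back, z up. Boards lie side by side, at y = +50 and -50 mm, sloping 32 degrees from the horizontal and rising towards +x to 110 mm above the worktop. Behind each board are only a 30 mm wide rest under its middle and a cross rail, 107 to 129 mm up from its lower end.
- rack_lip (a point): Middle of the upper edge of the rack's front lip, axes as the rack. The lowest 32 mm of each board stands in a pocket 68 mm wide and 9 mm deep: ledge below, cheeks beside, the 8 mm thick lip across its face. A board comes out by sliding it up along its slope by at least 32 mm. Above the pocket its side edges are free, with 48 mm to the other board.
- board: The full-width separator board: plain plywood, 150 (x) x 64 (y) x 6 (z) mm, about 60 g, loose. Origin: centre of its underside (the face against the back rest); x along its length and pointing up the slope while in the rack, z out of its free face. It starts in either of the rack's two pockets.
- slat: A narrow plywood slat, 150 x 40 x 6 mm, same axes as the board, in the other pocket of the rack. It is too narrow for this job and stays there.
- tile_low: Terracotta tile with a fern print on its top, 150 (x) x 62 (y) x 16 (z) mm, lying flat in the frame. Origin: centre of its underside; z up, out of the printed face.
- tile_next: The same kind of tile, 150 (x) x 62 (y) x 16 (z) mm, about 280 g, loose, lying flat on the worktop print side up, to the right of the frame. Origin: centre of its underside; x along its length, z up, out of the printed face.
- mallet: Wooden mallet, 262 x 110 x 70 mm, lying at the back right. Stays where it is.
- potlet: Little terracotta pot standing upside down, 59 mm wide, 53 mm high, behind the frame. Stays where it is.
- cork: Cork sanding block, 60 x 100 x 33 mm, at the far left. Stays where it is.

How it is judged:
On the way:
1. the board lies flat and at rest on the lower tile, between the posts, and is let go (x of tile_low in the frame of frame between -0.006 and 0.006 m and y of tile_low in the frame of frame between -0.006 and 0.006 m and z of tile_low in the frame of frame between 0.009 and 0.015 m and angle between each of tile_low, board's own z axis and vertical below 0.05 rad and angle between the x axis of each of tile_low, board and the x axis of frame, either way round below 0.1 rad and x of board in the frame of frame between -0.006 and 0.006 m and y of board in the frame of frame between -0.006 and 0.006 m and z of board in the frame of frame between 0.025 and 0.031 m and linear speed of board below 0.02 m/s and angular speed of board below 0.2 rad/s and contact force between the fingers and board below 0.05 N), for 0.2 s.
At the end, for the whole second after the job is handed in: Stacked in the frame: lower tile, full-width board, second tile print up; each within 6 mm of the frame's centre along and across, turned under 0.1 rad from it, level within 0.05 rad, underside within 3 mm of its resting height (12, 28, 34 mm above the worktop), at rest and let go (x of tile_low in the frame of frame between -0.006 and 0.006 m and y of tile_low in the frame of frame between -0.006 and 0.006 m and z of tile_low in the frame of frame between 0.009 and 0.015 m and angle between each of tile_low, board, tile_next's own z axis and vertical below 0.05 rad and angle between the x axis of each of tile_low, board, tile_next and the x axis of frame, either way round below 0.1 rad and x of board in the frame of frame between -0.006 and 0.006 m and y of board in the frame of frame between -0.006 and 0.006 m and z of board in the frame of frame between 0.025 and 0.031 m and linear speed of each of board, tile_next below 0.02 m/s and angular speed of each of board, tile_next below 0.2 rad/s and x of tile_next in the frame of frame between -0.006 and 0.006 m and y of tile_next in the frame of frame between -0.006 and 0.006 m and z of tile_next in the frame of frame between 0.031 and 0.037 m); the robot touches nothing.
It fails at once if the two tiles touch each other (contact force between tile_next and tile_low above 0.5 N).
It fails at once if the board is let fall (moves faster than 0.5 m/s out of the fingers) (contact force between the fingers and board below 0.05 N and linear speed of board above 0.5 m/s).
It fails at once if the tile is let fall (moves faster than 0.5 m/s out of the fingers) (contact force between the fingers and tile_next below 0.05 N and linear speed of tile_next above 0.5 m/s).
It fails at once if the narrow slat is moved by more than 15 mm (distance of slat from where it was at the start of the episode above 0.015 m).
It fails at once if the mallet, the little pot or the cork block is moved by more than 20 mm (distance of any of mallet, potlet, cork from where it was at the start of the episode above 0.02 m).
It also fails if it takes over 70 s, if anything falls off the work surface, if the arm or the gripper's body presses on something with over 40 N, if the wrist force passes 120 N, or if a joint passes its speed limit or range.

## Working session

There is one attempt and no reset: what is moved stays moved. The work goes in short steps, each a Python script; the robot and the scene stay as the last script left them, time stands still between calls to the robot, and variables do not carry over. Pictures are saved under pics/ and viewed, at most 10 in all, crops included, and the job is handed in when it is done.

```bash
ls; mkdir -p pics; python3 - <<'E'
from cell import robot, planner, viewer
import cv2, numpy as np
for n in ("top","side"):
    p,d=viewer.capture(n); cv2.imwrite(f"pics/{n}0.png",p); np.save(f"pics/{n}0.npy",d)
    m=viewer.camera_model(n); print(n,m)
E
```

```text
pics
top {'fx': 445.0545047237954, 'fy': 445.0545047237954, 'cx': 318.1132077737317, 'cy': 242.1597542363776, 'dist': array([-0.03297958,  0.        ,  0.        ,  0.        ,  0.        ]), 'R': array([[ 0.02416647, -0.99958905,  0.01541781],
       [-0.98922989, -0.02613737, -0.1440176 ],
       [ 0.14436139, -0.01177136, -0.98945501]]), 't': array([0.02333229, 0.61769406, 1.07848345])}
side {'fx': 482.9116305086905, 'fy': 482.9116305086905, 'cx': 325.2600969451089, 'cy': 240.66742456525247, 'dist': array([0.03205977, 0.        , 0.        , 0.        , 0.        ]), 'R': array([[-0.37918357, -0.92511741, -0.01943157],
       [-0.52314813,  0.23165283, -0.82015426],
       [ 0.76324036, -0.30082343, -0.57181239]]), 't': array([0.27030046, 0.3448156 , 0.85272538])}
```

View pics/top0.png

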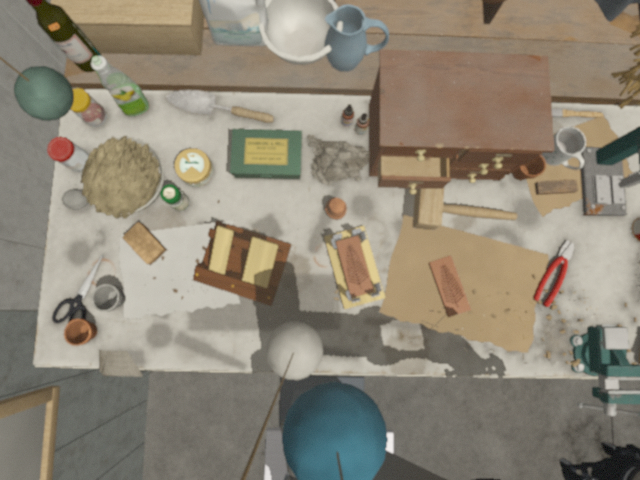

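View pics/side0.png

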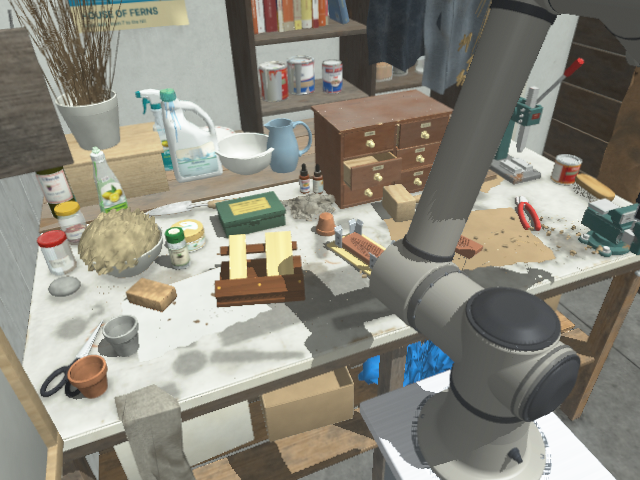

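The top view shows the rack at about (243,262), with the full-width board in the right-hand pocket (262,262) and the slat in the left one (221,252). The frame is at (354,267), the loose tile at (449,285) and the pot at (335,207). Next I'll measure coarsely and see where the wrist camera sits.

```bash
cat > h.py <<'E'
from cell import robot, planner, viewer
import cv2, numpy as np
def cloud(d,m):
    K=np.array([[m['fx'],0,m['cx']],[0,m['fy'],m['cy']],[0,0,1]])
    v,u=np.mgrid[:480,:640]; uv=np.stack([u,v],-1).reshape(-1,1,2).astype(np.float64)
    n=cv2.undistortPoints(uv,K,m['dist']).reshape(480,640,2)
    c=np.dstack([n*d[...,None],d])
    X=(c-m['t'])@m['R']; X[d<=0]=np.nan
    return X
def grab(n,f=None):
    m=viewer.camera_model(n); p,d=viewer.capture(n)
    if f: cv2.imwrite(f'pics/{f}.png',p); np.savez(f'pics/{f}.npz',d=d,p=p,**m)
    return p,cloud(d,m)
def down(yaw):  # tool z down, tool y (closing) at world angle yaw
    y=np.array([np.cos(yaw),np.sin(yaw),0]); z=np.array([0,0,-1.]); return np.column_stack([np.cross(y,z),y,z])
def rect(P):
    (c,s,a)=cv2.minAreaRect((P[:,:2]*1000).astype(np.float32))
    if s[0]<s[1]: s=s[::-1]; a+=90
    a=(a+90)%180-90
    return np.array(c)/1000,s,a
E
python3 - <<'E'
from h import *
m=viewer.camera_model('top'); X=cloud(np.load('pics/top0.npy'),m)
np.set_printoptions(precision=4,suppress=True)
for n,(u,v) in dict(board=(262,262),slat=(221,252),tlow=(354,267),tnext=(449,285),pot=(335,207),mal=(430,205),cork=(144,242)).items():
    print(n,np.nanmedian(X[v-2:v+3,u-2:u+3].reshape(-1,3),0))
def reg(u0,u1,v0,v1,z0,z1):
    P=X[v0:v1,u0:u1].reshape(-1,3); return P[(P[:,2]>z0)&(P[:,2]<z1)]
print('tnext',rect(reg(425,475,250,320,.010,.022)))
P=reg(195,300,215,310,.012,.14);print('rack',rect(P),len(P))
P=reg(318,392,222,312,.006,.1);print('frame',rect(P),len(P))
mw=viewer.camera_model('wrist'); R=robot.get_orientation(); p=robot.get_tool_pos()
print('cam in tool',R.T@(-mw['R'].T@mw['t']-p), R.T@mw['R'].T, mw['fx'],mw['cx'],mw['cy'],R)
E
```

```text
board [0.5595 0.1741 0.08  ]
slat [0.5819 0.2756 0.0744]
tlow [ 0.5578 -0.054   0.0274]
tnext [ 0.5187 -0.3009  0.0149]
pot [ 0.7074 -0.0018  0.05  ]
mal [ 0.7147 -0.2396  0.0693]
cork [0.6073 0.4823 0.0316]
tnext (array([ 0.5171, -0.3159]), (157.52178955078125, 89.73737335205078), 19.91785430908203)
rack (array([0.5636, 0.2301]), (208.5457305908203, 167.5693817138672), 73.83881378173828) 4654
frame (array([ 0.5572, -0.0441]), (201.97232055664062, 149.35751342773438), 12.573145866394043) 3193
cam in tool [ 0.077  -0.0002 -0.1427] [[ 0.0009 -0.9544 -0.2985]
 [ 1.      0.0007  0.0008]
 [-0.0005 -0.2985  0.9544]] 331.46812037297053 314.1807165657622 235.66918322279435 [[ 0.9435  0.3314 -0.0003]
 [ 0.3314 -0.9435  0.0014]
 [ 0.0002 -0.0014 -1.    ]]
```

```bash
python3 - <<'E'
from h import *
np.set_printoptions(precision=4,suppress=True)
for n,p,a in (('wt',[.52,-.30,.22],-70),('wf',[.565,-.05,.22],-77),('wr',[.57,.22,.28],-105)):
    R=down(np.radians(a)); robot.reach(p,R); robot.sleep(.3)
    grab('wrist',n); print(n,robot.get_tool_pos(),robot.get_joint_pos(),robot.get_time_s())
ims=[cv2.imread(f'pics/{n}.png') for n in('wt','wf','wr')]
c=np.hstack([np.vstack([ims[0][:, :],ims[1]]) ]); c=cv2.resize(c,None,fx=.625,fy=.625)
cv2.imwrite('pics/c1.png',c)
E
```

```text
wt [ 0.5197 -0.3005  0.2201] [-0.6519  0.4895  1.3233 -0.      1.3288  0.5708] 1.925
wf [ 0.565  -0.0508  0.2199] [-0.2247  0.4284  1.4233 -0.      1.29    1.1203] 3.275
wr [0.5702 0.2193 0.2799] [ 0.2418  0.4762  1.1817 -0.      1.4838  2.0753] 4.7
```

View pics/c1.png

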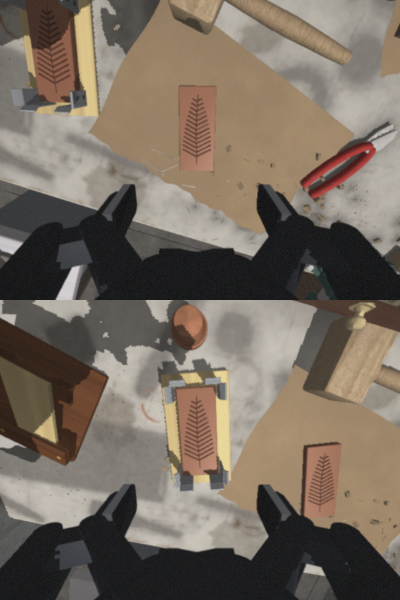

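View pics/wr.png

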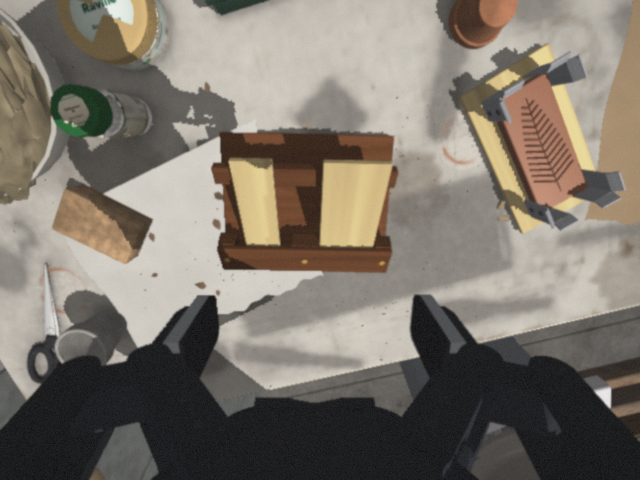

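```bash
cat > seg.py <<'E'
from h import *
from scipy import ndimage as nd
np.set_printoptions(precision=4,suppress=True)
def load(n):
    z=np.load(f'pics/{n}.npz'); return z['p'],cloud(z['d'],z)
def seg(p,X,ctr,rad,z0,z1,hsv=None):
    m=(np.linalg.norm(X[...,:2]-ctr,axis=2)<rad)&(X[...,2]>z0)&(X[...,2]<z1)
    if hsv: m&=cv2.inRange(cv2.cvtColor(p,cv2.COLOR_BGR2HSV),*hsv)>0
    m=nd.binary_opening(m,np.ones((3,3))); l,k=nd.label(m)
    s=nd.sum(m,l,range(1,k+1)); return X[l==1+np.argmax(s)]
RED=((0,70,40),(14,255,255)); YEL=((16,60,60),(35,255,255))
E
python3 - <<'E'
from seg import *
for v in('wt','wf'):
  p,X=load(v)
  P=seg(p,X,(.517,-.301),.12,.008,.024,RED); print(v,'tnext',rect(P),np.median(P[:,2]),len(P))
  P=seg(p,X,(.557,-.05),.13,.020,.036,RED); print(v,'tlow',rect(P),np.median(P[:,2]),len(P))
for v in('wf','wr'):
  p,X=load(v)
  m=(np.linalg.norm(X[...,:2]-(.557,-.05),axis=2)<.13)&(X[...,2]>.005)&(X[...,2]<.02)&(cv2.inRange(cv2.cvtColor(p,cv2.COLOR_BGR2HSV),*YEL)>0)
  P=X[nd.binary_opening(m)]; print(v,'base',rect(P),np.median(P[:,2]),len(P))
  m=(np.linalg.norm(X[...,:2]-(.557,-.05),axis=2)<.13)&(X[...,2]>.045)&(X[...,2]<.07)
  P=X[m]; print(v,'posts',rect(P),P[:,2].max(),len(P))
p,X=load('wr')
for n,c in(('board',(.56,.18)),('slat',(.58,.275))):
  P=seg(p,X,c,.1,.03,.13,YEL); c=P.mean(0); nrm=np.linalg.svd(P-c)[2][2]; nrm*=np.sign(nrm[2])
  res=(P-c)@nrm; P=P[abs(res)<.003]
  c=P.mean(0); nrm=np.linalg.svd(P-c)[2][2]; nrm*=np.sign(nrm[2])
  up=np.array([0,0,1])-nrm*nrm[2]; up/=np.linalg.norm(up); lat=np.cross(nrm,up)
  Q=np.column_stack([(P-c)@up,(P-c)@lat]); r=rect(Q)
  print(n,c,'n',nrm,'slope',np.degrees(np.arccos(nrm[2])),'yaw',np.degrees(np.arctan2(up[1],up[0])),r,len(P),res.std())
  print(' extents',Q.min(0),Q.max(0),'zmax',P[:,2].max())
m=(np.linalg.norm(X[...,:2]-(.563,.230),axis=2)<.15)&(X[...,2]>.012)&(X[...,2]<.13)
P=X[nd.binary_opening(m)];print('rack',rect(P))
E
```

```text
wt tnext (array([ 0.5183, -0.3023]), (149.87620544433594, 62.12678146362305), 19.48240089416504) 0.01621240084576455 7899
wt tlow (array([ 0.5581, -0.0564]), (142.91055297851562, 63.298988342285156), 16.3067626953125) 0.027950811090693906 10455
wf tnext (array([ 0.516 , -0.3025]), (156.15982055664062, 63.16567611694336), 19.100788116455078) 0.016525903630472526 6373
wf tlow (array([ 0.5614, -0.0543]), (149.52365112304688, 61.22386169433594), 16.249847412109375) 0.02823546347970691 8246
wf base (array([ 0.5593, -0.0477]), (195.1271209716797, 125.25030517578125), 16.819746017456055) 0.012085553454556823 6701
wf posts (array([ 0.5618, -0.0552]), (174.16783142089844, 88.1038589477539), 16.795488357543945) 0.06576843491643773 2400
wr base (array([ 0.5595, -0.0467]), (196.2947540283203, 127.93458557128906), 16.583261489868164) 0.012348927695543745 5879
wr posts (array([ 0.5614, -0.0549]), (175.0595245361328, 89.27749633789062), 16.874900817871094) 0.06623467227648798 2310
board [0.5652 0.1798 0.0832] n [-0.5059  0.1478  0.8498] slope 31.8067746844696 yaw -16.28046355155109 (array([-0.0096, -0.0002]), (125.10750579833984, 64.17801666259766), 0.12897217273712158) 5248 0.0017542979543505974
 extents [-0.0721 -0.0324] [0.0529 0.032 ] zmax 0.11188757152601231
slat [0.593  0.2754 0.0831] n [-0.5057  0.1467  0.8501] slope 31.775483010442947 yaw -16.176136451533043 (array([-0.0095,  0.0002]), (124.73310852050781, 40.20933151245117), 0.15002259612083435) 3323 0.001832374625376141
 extents [-0.0719 -0.02  ] [0.0528 0.0204] zmax 0.11201646388178886
rack (array([0.566 , 0.2314]), (208.4399871826172, 167.3999786376953), 73.85223388671875)
```

```bash
python3 - <<'E'
from seg import *
p,X=load('wr')
P=seg(p,X,(.56,.18),.1,.03,.13,YEL)
c=np.array([0.5652,0.1798,0.0832]); n=np.array([-0.5059,0.1478,0.8498]); up=np.array([0,0,1])-n*n[2]; up/=np.linalg.norm(up); lat=np.cross(n,up)
a,b,h=(P-c)@up,(P-c)@lat,(P-c)@n
for e in np.arange(-.08,.06,.004):
    k=(a>=e)&(a<e+.004)
    if k.any(): print(round(e,3),k.sum(),b[k].min().round(4),b[k].max().round(4),np.median(h[k]).round(4))
# rack's lip/top surfaces along board centre line
D=(X-c); A,B,H=D@up,D@lat,D@n
k=(abs(B)<.002)&(abs(A)<.12)
o=np.argsort(-A[k]); print(np.c_[A[k][o],H[k][o],X[k][o][:,2]][::2][:70])
R=np.column_stack([up,-lat,-n]);print(R)
G=c-.0221*up-.003*n
for s in(.1,-.017): print(planner.inverse_kinematics(G+s*n,R))
E
```

```text
-0.08 2 -0.0346 -0.0343 -0.0065
-0.076 3 -0.027 0.0275 -0.0012
-0.072 88 -0.0346 0.0312 -0.0002
-0.068 144 -0.0359 0.0313 -0.0
-0.064 119 -0.0313 0.0315 -0.0001
-0.06 111 -0.0319 0.0316 -0.0001
-0.056 130 -0.0315 0.0317 -0.0
-0.052 123 -0.0319 0.0307 0.0
-0.048 117 -0.0315 0.0309 0.0
-0.044 132 -0.0321 0.0309 0.0
-0.04 135 -0.032 0.0311 -0.0
-0.036 138 -0.0318 0.0313 0.0
-0.032 136 -0.0324 0.0314 -0.0
-0.028 146 -0.0317 0.0315 0.0001
-0.024 150 -0.0321 0.0317 0.0
-0.02 163 -0.0319 0.0318 -0.0
-0.016 149 -0.0316 0.0309 0.0
-0.012 161 -0.0318 0.0311 0.0001
-0.008 153 -0.032 0.0311 0.0
-0.004 170 -0.0316 0.0313 0.0
0.0 176 -0.0319 0.0315 0.0001
0.004 178 -0.0314 0.0317 0.0001
0.008 179 -0.037 0.0328 0.0
0.012 200 -0.0371 0.0329 -0.0
0.016 189 -0.0321 0.032 0.0002
0.02 204 -0.0368 0.0322 0.0001
0.024 199 -0.0368 0.0323 0.0001
0.028 230 -0.039 0.0325 0.0002
0.032 212 -0.0319 0.0317 0.0001
0.036 227 -0.0316 0.0319 0.0001
0.04 226 -0.0319 0.032 0.0002
0.044 240 -0.0319 0.0313 0.0002
0.048 376 -0.0322 0.0315 -0.0002
0.052 83 -0.0305 0.0287 -0.0024
[[ 0.1197 -0.1715  0.0005]
 [ 0.1194 -0.1722
[... 1283 characters left out ...]
.0954 -0.1572 -0.0001]
 [ 0.0951 -0.1581 -0.001 ]
 [ 0.0946 -0.1566 -0.0001]
 [ 0.0942 -0.1545  0.0015]
 [ 0.0935 -0.1563 -0.0003]
 [ 0.0929 -0.1553  0.0002]
 [ 0.0927 -0.1556 -0.0002]
 [ 0.0922 -0.1542  0.0008]
 [ 0.092  -0.1548  0.0002]
 [ 0.091  -0.1543  0.    ]
 [ 0.0908 -0.1551 -0.0008]
 [ 0.09   -0.1542 -0.0004]
 [ 0.0899 -0.1547 -0.0008]
 [ 0.0894 -0.1529  0.0004]
 [ 0.0889 -0.1544 -0.0011]
 [ 0.0885 -0.1522  0.0005]
 [ 0.0881 -0.1535 -0.0008]
 [ 0.0875 -0.1522 -0.    ]
 [ 0.0873 -0.1529 -0.0007]
 [ 0.0868 -0.1512  0.0004]
 [ 0.086  -0.1531 -0.0016]]
[[ 0.8157 -0.2804  0.5059]
 [-0.2383 -0.9598 -0.1478]
 [ 0.5271 -0.     -0.8498]]
[ 0.4432  0.3133  1.9728 -0.7407  0.5462  2.8819]
None
```

```bash
cat > geo.py <<'E'
from seg import *
c=np.array([0.5652,0.1798,0.0832]); n=np.array([-0.5059,0.1478,0.8498]); up=np.array([0,0,1])-n*n[2]; up/=np.linalg.norm(up); lat=np.cross(n,up)
G=c-.0235*up-.003*n          # centre of the board at mid thickness
F=np.array([.5615,-.0548,0]); FY=np.radians(16.7)
fx=np.array([np.cos(FY),np.sin(FY),0]); fy=np.array([-fx[1],fx[0],0])
def orient(x,y,d,s):   # tool closing along y; tool z = -(x×y) rotated so tool leans d back from perpendicular; s flips
    nn=np.cross(x,y); z=-(np.cos(d)*nn)-np.sin(d)*x
    yy=s*y; return np.column_stack([np.cross(yy,z),yy,z])
E
python3 - <<'E'
from geo import *
for s in(-1,1):
  for dd in range(0,36,4):
    d=np.radians(dd); R=orient(up,lat,d,s); z=R[:,2]; T=G+.017*z; r=[]
    for q in(T,T+.048*up,T+.048*up+.06*n): r.append(planner.inverse_kinematics(q,R))
    Rf=orient(fx,fy,d,s); zf=Rf[:,2]
    for h in(.031,.1,.2): r.append(planner.inverse_kinematics(F+[0,0,h]+.017*zf,Rf))
    print(s,dd,[q is not None for q in r],r[0],r[3])
E
```

```text
-1 0 [False, True, True, True, True, True] None [-0.2331  0.6672  1.6547 -0.      0.8197  1.0462]
-1 4 [True, True, True, True, True, True] [ 0.3319  0.5467  1.9169 -0.8071  0.3826  2.8999] [-0.2152  0.6937  1.5973 -0.0428  0.9121  1.0914]
-1 8 [True, True, True, True, True, True] [ 0.3094  0.5464  1.8744 -0.57    0.4319  2.6511] [-0.1985  0.723   1.5392 -0.0777  1.0042  1.1267]
-1 12 [True, True, True, True, True, True] [ 0.2877  0.5509  1.8299 -0.3932  0.4993  2.4645] [-0.1829  0.7546  1.4806 -0.107   1.0956  1.1544]
-1 16 [True, True, True, True, True, True] [ 0.2667  0.5598  1.7838 -0.2644  0.5773  2.3278] [-0.1685  0.7884  1.4214 -0.1324  1.1863  1.1763]
-1 20 [True, True, True, True, True, True] [ 0.2467  0.5727  1.7363 -0.1696  0.6612  2.2267] [-0.1551  0.8242  1.3619 -0.155   1.2761  1.1933]
-1 24 [True, True, True, True, True, True] [ 0.2276  0.5894  1.6875 -0.098   0.748   2.1506] [-0.1428  0.8616  1.3021 -0.1757  1.3649  1.2063]
-1 28 [True, True, True, True, True, True] [ 0.2095  0.6094  1.6377 -0.0425  0.8363  2.092 ] [-0.1314  0.9006  1.242  -0.1953  1.4527  1.2158]
-1 
[... 664 characters left out ...]
e, True, True, True, True, True] [ 0.2667  0.5598  1.7838 -0.2644  0.5773 -0.8138] [-0.1685  0.7884  1.4214 -0.1324  1.1863 -1.9653]
1 20 [True, True, True, True, True, True] [ 0.2467  0.5727  1.7363 -0.1696  0.6612 -0.9148] [-0.1551  0.8242  1.3619 -0.155   1.2761 -1.9483]
1 24 [True, True, True, True, True, True] [ 0.2276  0.5894  1.6875 -0.098   0.748  -0.991 ] [-0.1428  0.8616  1.3021 -0.1757  1.3649 -1.9353]
1 28 [True, True, True, True, True, True] [ 0.2095  0.6094  1.6377 -0.0425  0.8363 -1.0495] [-0.1314  0.9006  1.242  -0.1953  1.4527 -1.9258]
1 32 [True, True, True, True, True, True] [ 0.1924  0.6326  1.5869  0.0019  0.925  -1.0953] [-0.1211  0.941   1.1817 -0.2142  1.5396 -1.9194]
```

```bash
python3 - <<'E'
from geo import *
R=orient(up,lat,np.radians(12),-1); z=R[:,2]; T=G+.017*z
robot.set_gripper(.085); robot.reach(T-.12*z,R)
print(robot.servo_line(T,feed=.06,f_stop=8)); print(robot.get_tool_pos()-T,robot.get_force())
robot.set_gripper(.06,45); print(robot.get_width(),robot.get_grasp_force(),robot.get_force())
grab('wrist','g1')
print(robot.servo_line(T+.05*up,feed=.04,f_stop=25),robot.get_width(),robot.get_grasp_force(),robot.get_force(),robot.get_tool_pos()-T-.05*up)
grab('wrist','g2');print(robot.get_time_s())
cv2.imwrite('pics/c2.png',cv2.resize(np.hstack([cv2.imread('pics/g1.png'),cv2.imread('pics/g2.png')]),(800,300)))
E
```

```text
False
[0.0001 0.0001 0.0003] [ 0.4219 -0.4267 -0.0113]
0.06292921020020366 48.539705872535706 [-3.9914  0.3822  5.4564]
False 0.0627343094479418 48.82336378097534 [-11.6571   2.7205   5.454 ] [-0.0029  0.0002 -0.001 ]
9.6333
```

View pics/c2.png

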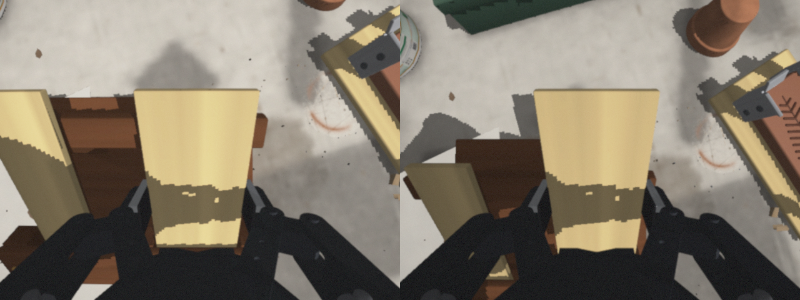

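The left half shows the board gripped at its edges in the pocket. In the right half it has been slid up and follows the fingers, with its top edge at row 90, and the slat hasn't moved. Next I'll lift it clear and measure it in the hand.

```bash
python3 - <<'E'
from geo import *
p0=robot.get_tool_pos(); R=robot.get_orientation()
print(robot.servo_line(p0+.09*n,feed=.08),robot.get_width(),robot.get_grasp_force(),robot.get_force())
# level over the frame, high
Rf=orient(fx,fy,np.radians(12),-1)
robot.reach(F+[0,0,.20]+.017*Rf[:,2],Rf); robot.sleep(.3)
print(robot.get_width(),robot.get_grasp_force(),robot.get_force())
p=robot.get_tool_pos();R=robot.get_orientation();img,X=grab('wrist','h1')
Y=(X-p)@R   # tool frame
m=(abs(Y[...,1])<.06)&(Y[...,2]>-.06)&(Y[...,2]<.02)&(Y[...,0]>.01)&(Y[...,0]<.13)&(cv2.inRange(cv2.cvtColor(img,cv2.COLOR_BGR2HSV),*YEL)>0)
l,k=nd.label(nd.binary_opening(m)); P=Y[l==1+np.argmax(nd.sum(m,l,range(1,k+1)))]
for _ in range(3):
    c0=P.mean(0); nn=np.linalg.svd(P-c0,full_matrices=False)[2][2]; nn*=-np.sign(nn[2]); P=P[abs((P-c0)@nn)<.002]
bx=np.array([1,0,0])-nn*nn[0]; bx/=np.linalg.norm(bx); by=np.cross(nn,bx)
Q=np.c_[(P-c0)@bx,(P-c0)@by]
print('n',nn,'tilt deg',np.degrees(np.arctan2(-nn[0],-nn[2])),len(P),rect(Q),np.percentile(Q,[.2,99.8],axis=0),Q.max(0),c0)
r=rect(Q); e=Q[:,0]; 
bc=c0+bx*(np.percentile(e,99.8)-.075)+by*np.percentile(Q[:,1],[.2,99.8]).mean()-.003*nn
print('board centre in tool',bc,'edge yaw',r[2],'time',robot.get_time_s(),'predict world',p+R@bc-F)
cv2.imwrite('pics/h1s.png',img)
E
```

```text
False 0.06256483806531879 49.10244941711426 [ 0.2744 -0.4775 -1.0604]
0.06267010626212671 49.110408425331116 [-0.1701  0.1155 -0.6425]
n [-0.2082  0.0038 -0.9781] tilt deg 12.016603045565867 28659 (array([-0.0045, -0.    ]), (65.4496078491211, 64.46424102783203), -0.1588287353515625) [[-0.0367 -0.0317]
 [ 0.028   0.0316]] [0.0282 0.0323] [ 0.0461 -0.0001 -0.0299]
board centre in tool [ 0.0007 -0.0001 -0.0171] edge yaw -0.1588287353515625 time 12.3833 predict world [0.0006 0.0011 0.2   ]
```

View pics/h1.png

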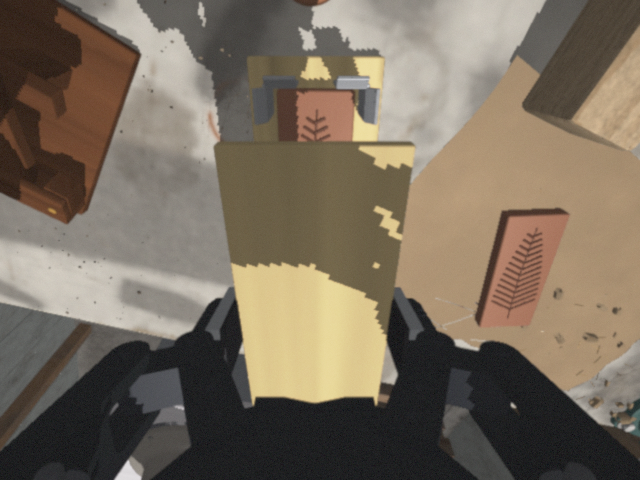

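The board is held square and level, with its top edge at row 145 between columns 217 and 413. It lines up with the two rear posts at columns 262 and 368. Lowering it now.

```bash
python3 - <<'E'
from geo import *
Rf=orient(fx,fy,np.radians(12),-1); bc=np.array([.0007,-.0001,-.0171])
def tgt(h): return F+[0,0,h]-Rf@bc
off=np.zeros(3)
robot.servo_line(tgt(.085),Rf,feed=.08); robot.sleep(.3)
off+=tgt(.085)-robot.get_tool_pos(); off[2]=0; print('corr',off)
s=robot.servo_line(tgt(.050)+off,Rf,feed=.03,f_stop=6); print('to .05',s,robot.get_tool_pos()-tgt(.05),robot.get_force())
if not s:
    s=robot.servo_line(tgt(.029)+off,Rf,feed=.015,f_stop=4); robot.sleep(.2)
    print('down',s,robot.get_tool_pos()-tgt(.031),robot.get_force(),robot.get_width())
print(robot.get_time_s()); grab('wrist','i1')
E
```

```text
corr [-0.0001  0.      0.    ]
to .05 False [ 0.0001 -0.      0.0002] [ 0.6533  1.1813 -0.662 ]
down True [-0.0001  0.      0.0003] [0.8316 0.3815 5.1324] 0.06267613546027832
16.9167
```

It touched down at the expected height. Releasing, backing off and checking.

```bash
python3 - <<'E'
from geo import *
R=robot.get_orientation(); p=robot.get_tool_pos()
robot.set_gripper(.075); robot.set_gripper(.085); robot.sleep(.4); print(robot.get_width(),robot.get_grasp_force(),robot.get_force())
robot.servo_line(p-.10*R[:,2],R,feed=.06)
robot.reach([.56,-.055,.22],down(np.radians(-73.3))); robot.sleep(.3)
img,X=grab('wrist','j1')
m=(np.linalg.norm(X[...,:2]-F[:2],axis=2)<.11)&(X[...,2]>.026)&(X[...,2]<.042)
m=nd.binary_opening(m,np.ones((5,5))); l,k=nd.label(m); P=X[l==1+np.argmax(nd.sum(m,l,range(1,k+1)))]
c0=np.median(P,0); A=np.c_[P[:,:2]-c0[:2],np.ones(len(P))]; co=np.linalg.lstsq(A,P[:,2],rcond=None)[0]
print('board',rect(P),'z',c0[2],'slopes',co[:2])
m=(np.linalg.norm(X[...,:2]-F[:2],axis=2)<.13)&(X[...,2]>.045)&(X[...,2]<.07); print('posts',rect(X[m]))
P=seg(img,X,(.517,-.301),.12,.008,.024,RED); print('tnext',rect(P)); print(robot.get_time_s())
E
```

```text
0.08497737936084823 0.0 [-0.1634 -0.2252  0.417 ]
board (array([ 0.56  , -0.0559]), (153.8061981201172, 70.22406768798828), 16.69695281982422) z 0.03414889552074519 slopes [-0.0027 -0.001 ]
posts (array([ 0.5617, -0.0551]), (173.1099853515625, 88.0274429321289), 16.752378463745117)
tnext (array([ 0.5179, -0.3018]), (151.47157287597656, 62.098690032958984), 19.573123931884766)
20.6167
```

View pics/j1.png

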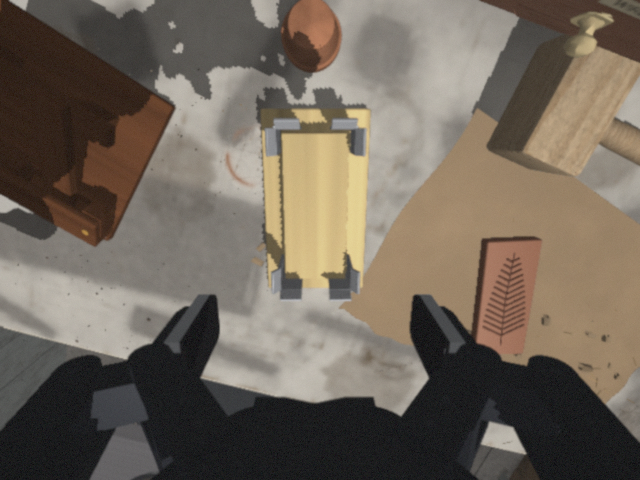

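The board lies flat between the four posts (columns 283 to 350), with its top at 34 mm. Now the tile at (0.518, -0.302).

```bash
python3 - <<'E'
from geo import *
R=down(np.radians(19.5-90)); T=np.array([.5181,-.3021,-.003])
robot.reach(T+[0,0,.12],R); robot.sleep(.2)
off=T+[0,0,.12]-robot.get_tool_pos(); off[2]=0
print(robot.servo_line(T+off,R,feed=.06,f_stop=6),robot.get_tool_pos()-T,robot.get_force())
robot.set_gripper(.058,60); print(robot.get_width(),robot.get_grasp_force(),robot.get_force())
robot.servo_line(T+[0,0,.17],R,feed=.1); 
Rf=down(FY-np.pi/2); robot.reach(F+[0,0,.17],Rf); robot.sleep(.4)
print(robot.get_width(),robot.get_grasp_force(),robot.get_force())
p=robot.get_tool_pos();R=robot.get_orientation();img,X=grab('wrist','k1'); Y=(X-p)@R
m=(abs(Y[...,1])<.05)&(Y[...,2]>-.04)&(Y[...,2]<.03)&(Y[...,0]>.008)&(Y[...,0]<.12)&(cv2.inRange(cv2.cvtColor(img,cv2.COLOR_BGR2HSV),*RED)>0)
l,k=nd.label(nd.binary_opening(m,np.ones((3,3)))); P=Y[l==1+np.argmax(nd.sum(m,l,range(1,k+1)))]
for _ in range(4):
    c0=P.mean(0); nn=np.linalg.svd(P-c0,full_matrices=False)[2][2]; nn*=-np.sign(nn[2]); P=P[abs((P-c0)@nn)<.002]
print('n',nn,'c',c0,rect(P),'end',np.percentile(P[:,0],99.5)-.075,'y',np.percentile(P[:,1],[.3,99.7]),p-F,robot.get_time_s())
E
```

```text
False [-0.0007 -0.0012  0.0003] [ 0.0649 -0.8133  0.6404]
0.06032981030203045 67.09579110145569 [-0.589   0.8551  5.6898]
0.06053552329457427 66.16179943084717 [ 0.7414 -0.2813 -2.8438]
n [ 0.0067 -0.0006 -1.    ] c [ 0.0448 -0.0002 -0.0185] (array([ 0.042 , -0.0002]), (68.00070190429688, 61.67014694213867), 0.05415825918316841) end 0.0006962381265282341 y [-0.0304  0.03  ] [-0.     -0.0006  0.1699] 27.65
```

View pics/k1.png

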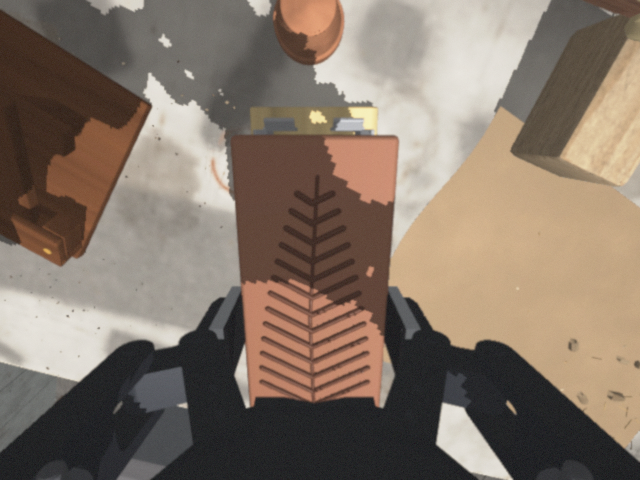

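The tile is held level with its print up, its far edge at row 137 between columns 232 and 398. It's centred on the posts. Lowering.

```bash
python3 - <<'E'
from geo import *
Rf=down(FY-np.pi/2); bc=np.array([.0006,-.0002,-.0025])
def tgt(h): return F+[0,0,h]-Rf@bc
robot.servo_line(tgt(.085),Rf,feed=.08); robot.sleep(.3)
off=tgt(.085)-robot.get_tool_pos(); off[2]=0; print('corr',off)
s=robot.servo_line(tgt(.052)+off,Rf,feed=.03,f_stop=6); print('to .052',s,robot.get_tool_pos()-tgt(.052),robot.get_force())
if not s:
    s=robot.servo_line(tgt(.032)+off,Rf,feed=.012,f_stop=4); robot.sleep(.2)
    print('down',s,robot.get_tool_pos()-tgt(.034),robot.get_force(),robot.get_width())
print(robot.get_time_s())
E
```

```text
corr [-0.0001  0.      0.    ]
to .052 False [ 0.     -0.      0.0002] [-0.0205 -0.1116 -3.1267]
down True [-0.0002  0.      0.0001] [-0.4984  0.0868  6.1459] 0.06025418334279915
31.975
```

```bash
python3 - <<'E'
from geo import *
R=robot.get_orientation(); p=robot.get_tool_pos()
robot.set_gripper(.075); robot.set_gripper(.085); robot.sleep(.4); print(robot.get_grasp_force(),robot.get_force())
robot.servo_line(p+[0,0,.19],R,feed=.08); robot.sleep(.4)
img,X=grab('wrist','l1')
P=seg(img,X,F[:2],.11,.043,.057,RED); c0=np.median(P,0); co=np.linalg.lstsq(np.c_[P[:,:2]-c0[:2],np.ones(len(P))],P[:,2],rcond=None)[0]
print('tile',rect(P),c0[2],co[:2])
m=(np.linalg.norm(X[...,:2]-F[:2],axis=2)<.13)&(X[...,2]>.057)&(X[...,2]<.07); print('posts',rect(X[m]),robot.get_time_s())
E
```

```text
0.0 [ 0.153  -0.8097 -0.0671]
tile (array([ 0.5616, -0.055 ]), (149.33827209472656, 62.35841751098633), 16.591571807861328) 0.05022473538324593 [-0.002  -0.0012]
posts (array([ 0.5615, -0.0552]), (174.63522338867188, 88.41683197021484), 16.765933990478516) 35.9333
```

View pics/l1.png

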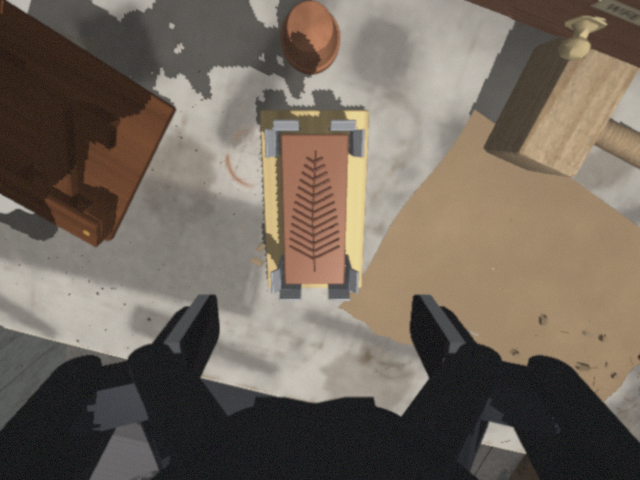

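The tile lies level between the posts (columns 281 to 348, rows 133 to 285), with its top at 50 mm and within about 1 mm of centre. Handing in.

```bash
python3 -c "
from cell import robot
print(robot.sign_off())"
```

```text
the job is handed in; nothing more can be done
None
```

The board is on the lower tile and the second tile is on the board, print up, level and about centred between the posts; I handed the job in after about 36 s on the robot's clock, and the sign-off call returned no verdict.

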